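Fetch the wheel nuts from the parts tin

TASK

One of the two lidded tins holds an open carrier with five loose wheel nuts in it. Open the tins until you find it, lift the carrier out by its bar handle, carry it level so that every nut stays in, and set it down gently on the middle of the low rubber-topped stand. Leave the spray can, the oil filter and the wrench where they are.

Things in the scene. Friction and masses are not known exactly. Their poses are not given: they have to be found in the camera images.
- tin_a: One of two identical fixed sheet-steel tins, outside 170 x 150 mm (x, y) and 76 mm tall, walls and floor 4 mm, flat lid 6 mm thick (top face 83 mm over the bench when shut). One tin holds the nut carrier, the other only a brake pad. Origin under its centre on the bench; the lid's hinge is along its far (+x) rim, the knob is at its near (-x) side.
- tin_a_lid_hinge (a point): Middle of the hinge line of tin_a's lid, 85 mm along the tin's +x from its centre and 76 mm up. It turns with the lid: y axis = hinge line; with the lid shut its axes are those of the tin.
- tin_a_lid_handle (a point): Middle of the round black knob on tin_a's lid, head 28 mm across and 16 mm high on a thin neck, this point 35 mm over the lid's top face; with the lid shut, 140 mm along -x and 41 mm up from the hinge point. The knob can turn between two fingers that pinch it along the hinge direction.
- tin_a_lid (a joint): Angle of tin_a's lid (rad): 0 shut, grows as the knob is raised, 1.57 upright, 1.9 stop. The hinge is stiff (about 1.4 N at the knob, besides the weight of the 150 g lid), so the lid stays where it is left. At 1.57 its edge stands 246 mm over the bench. From 1.4 on, the space over the tin is free and the knob is on the far face of the lid.
- tin_b: One of two identical fixed sheet-steel tins, outside 170 x 150 mm (x, y) and 76 mm tall, walls and floor 4 mm, flat lid 6 mm thick (top face 83 mm over the bench when shut). One tin holds the nut carrier, the other only a brake pad. Origin under its centre on the bench; the lid's hinge is along its far (+x) rim, the knob is at its near (-x) side.
- tin_b_lid_hinge (a point): Middle of the hinge line of tin_b's lid, 85 mm along the tin's +x from its centre and 76 mm up. It turns with the lid: y axis = hinge line; with the lid shut its axes are those of the tin.
- tin_b_lid_handle (a point): Middle of the round black knob on tin_b's lid, head 28 mm across and 16 mm high on a thin neck, this point 35 mm over the lid's top face; with the lid shut, 140 mm along -x and 41 mm up from the hinge point. The knob can turn between two fingers that pinch it along the hinge direction.
- tin_b_lid (a joint): Angle of tin_b's lid (rad): 0 shut, grows as the knob is raised, 1.57 upright, 1.9 stop. The hinge is stiff (about 1.4 N at the knob, besides the weight of the 150 g lid), so the lid stays where it is left. At 1.57 its edge stands 246 mm over the bench. From 1.4 on, the space over the tin is free and the knob is on the far face of the lid.
- carrier_handle (a point): Centre of the nut carrier's bar handle, 55 mm over the carrier's underside, 59 mm over the bench while in the tin. The bar lies along this point's x axis, 116 mm long, 14 mm wide, 14 mm high, on a post at each end; z up. In the tin it runs roughly from the knob side to the hinge side. The tops of the nuts lie 23 mm below the bar's underside.
- carrier: Nut carrier: open aluminium tray 116 x 100 mm (x, y), walls 30 mm tall and 3 mm thick, with a bar handle lengthwise (along x) over its middle; 0.2 to 0.45 kg empty. This point is the centre of the tray's underside; z up.
- nut1_center (a point): Centre of a loose dark steel wheel nut, hexagonal, 25 mm across corners, 22 mm tall, 45 g, standing in the carrier.
- nut2_center (a point): Centre of a loose dark steel wheel nut, hexagonal, 25 mm across corners, 22 mm tall, 45 g, standing in the carrier.
- nut3_center (a point): Centre of a loose dark steel wheel nut, hexagonal, 25 mm across corners, 22 mm tall, 45 g, standing in the carrier.
- nut4_center (a point): Centre of a loose dark steel wheel nut, hexagonal, 25 mm across corners, 22 mm tall, 45 g, standing in the carrier.
- nut5_center (a point): Centre of a loose dark steel wheel nut, hexagonal, 25 mm across corners, 22 mm tall, 45 g, standing in the carrier.
- stand_top (a point): Centre of the top of the fixed low service stand: a flat black rubber top 200 x 190 mm (x, y), 40 mm above the bench, on two steel legs. z up.
- spray_can: Bystander: white spray can, 60 mm across and 170 mm tall, upright at the far side of the bench; origin under its centre.
- filter: Bystander: grey oil filter, 72 mm across and 85 mm tall, upright at the far side; origin under its centre.
- ratchet: Bystander: steel wrench 200 mm long lying flat at the far side of the bench, along its x axis; origin under its middle.
Mind the look-alikes: they are no part of the job. Leave any pink look-alike of the tin_a alone.

How it is judged:
By the outcome, as a careful person would: the job done as asked, in the order asked, and still so for the second after the job is handed in, with the robot touching nothing.
It also fails if it takes over 72 s, if anything falls off the work surface, if the arm or the gripper's body presses on something with over 40 N, if the wrist force passes 120 N, or if a joint passes its speed limit or range.

ROBOT

A 7-joint arm with a two-finger parallel gripper is mounted at the origin on the work surface. World frame = base frame: x ahead of the robot, y to its left, z up, the work surface at z = 0. Lengths are in m, angles in degrees, forces in N, time in s.
With the tool pointing down it reaches from about 0.4 to 0.875 m from the base axis. Payload 6.5 kg.
Tool frame: the origin (TCP) lies midway between the tips of the shut fingers; the grasp point (between the pads) lies 19 mm behind it (tcp_to_grasp is the distance from the TCP to the grasp point, in m); x points along the fingers, z is the direction in which the jaws open and shut, and the axes are right-handed (so a half turn about x gives the same grasp; the last joint's range is limited). The gripper opens to 88 mm and grips with 3 to 60 N. Pads are 18 mm wide; open, the fingers measure 123 mm over their backs; the gripper's body (75 mm by 187 mm) begins 45 mm behind the grasp point.
Start: joints at [-80.684, 30.733, -0.252, 88.115, 0.149, 61.152, -4.079], TCP at [0.147, 0.633, 0.239] pointing down, gripper open.
Joint ranges: [-154.64, 154.64], [-21.42, 123.67], [-72.66, 72.17], [13.99, 137.28], [-74.86, 254.86], [10.95, 109.41], [-158.01, 158.01]. Speed limits (degrees/s): [136.94, 136.94, 180, 180, 180, 180, 180].

INTERFACE

Orientations are given as [roll, pitch, yaw] about the fixed x, y, z axes, in that order (R = Rz(yaw) Ry(pitch) Rx(roll)).
In Python, from cell import * gives the robot as it stands.
- The arm moves only by the shell command python3 -m handwheel 'ROWS'. ROWS is text: rows parted by semicolons, each of 7 numbers parted by spaces: the shift along the tool's x, y, z scaled (see below), then the turn, a rotation vector about the tool's x, y, z scaled (see below), then the finger opening in mm, from 0 to 88.1. A call has 1 to 5 rows; each row shifts and turns the commanded pose from where the row before left it, along the tool's axes as they then stand; what a row does not reach is not made up. The controller multiplies each number of a shift by 40 cm and each number of a turn by 180 degrees. A row lasts 1/8 s, in which the tool goes at most 62.5 mm and 10.7 degrees, less where a joint would pass 70% of its speed; a pose out of reach is approached as far as the arm can. A call with a number of a shift or a turn outside -1 to 1 is refused whole. A call with a gripper value outside its range is refused whole. The fingers move at their own pace and stop on an object; the grip force is fixed at half the most. Time passes only in rows, so rows that do not move let the fingers close. It gives the time, the measured TCP pose, the force and the opening at its end, in the units of the state.
- observe(): the state, without advancing time (a new reading comes with each control period).
- snapshot(name): name is "scene" or "top"; returns (picture, depth): 384x512x3 uint8, red, green, blue; 384x512 float32, m along the optical axis (not along the pixel's ray), 0 where there is no reading.
- camera_params(name): a dict with "vfov" (degrees; the focal length in pixels is half the picture's height over the tangent of half this angle, whatever the lens; pixels are square), "cx", "cy" (the principal point, pixels), "R" (3x3) and "t" (3): a world point X has camera coordinates R X + t. Camera axes: x right, y down, z forward; pixel columns grow to the right and rows downward; lengths in m; the calibration is good to about 2 mm. A picture is of the moment at which its call begins. camera_params takes no time and is no camera call.
- close_job(): hands the job in, once; it reports no verdict.
The state is a dict: "time_s": time; "joint_pos": joint angles; "joint_vel": joint speeds; "joint_torque": joint torques, N m; "tool_pos": TCP position; "eef_rot": TCP orientation; "contact_force": force on the tool from outside, world axes, zero at the start; "torque": the same for the moment, N m; "width": finger opening in m.
Only numpy, scipy, OpenCV 4.12 (cv2) and the standard library are available. Lean on these libraries where they do the work, as an engineer would, in place of code of your own. Each camera call takes 0.05 s, during which the arm holds its last target. There are 200 camera calls.

## Working session

There is one attempt and no reset: what is moved stays moved. The work goes in short steps, Python scripts to look and compute and a shell command to move; the robot and the scene stay as the last step left them, time stands still between calls to the robot, and variables do not carry over. Pictures are saved under pics/ and viewed, about 8 in all and at most 12, crops included, and the job is handed in when it is done.

```bash
mkdir -p pics
cat > h.py <<'E'
from cell import *
import numpy as np, cv2
from scipy.spatial.transform import Rotation as Ro
def snap(n,f):
    p,d=snapshot(n); cv2.imwrite(f'pics/{f}.png',p[:,:,::-1]); np.save(f'pics/{f}.npy',d); return p,d
def xyz(n,d):
    c=camera_params(n); f=d.shape[0]/2/np.tan(np.radians(c['vfov']/2))
    v,u=np.mgrid[:d.shape[0],:d.shape[1]]
    P=np.stack([(u-c['cx'])/f*d,(v-c['cy'])/f*d,d],-1)
    return (P-np.array(c['t']))@np.array(c['R'])
E
python3 - <<'E'
from h import *
a,_=snap('scene','s0'); b,_=snap('top','t0')
print(observe()); 
for n in('scene','top'):print(camera_params(n))
E
```

```text
{'time_s': 0.1, 'joint_pos': array([-80.68355256,  30.77304386,  -0.25195049,  88.16709519,
         0.14747617,  61.15302122,  -4.07960824]), 'joint_vel': array([ 0.09911208, -0.08828997, -0.08142259, -0.24543074,  0.02426675,
        0.1203769 , -0.02288327]), 'joint_torque': array([ 1.86611920e-03, -5.72083640e+01,  9.93296988e-01, -2.52237725e+01,
       -5.62418019e-02,  1.34872034e-02,  6.94486926e-05]), 'tool_pos': array([0.14732744, 0.63248536, 0.23791435]), 'eef_rot': array([-175.82581055,   89.9071633 ,  -98.93402748]), 'contact_force': array([-0.16856446,  0.33133911, -0.37602182]), 'torque': array([ 0.0174177 ,  0.08197994, -0.00704212]), 'width': 0.08806692624852133}
{'vfov': 53.39746393978695, 'cx': 257.615386063277, 'cy': 192.1542285443265, 'R': array([[ 0.30526188,  0.95225374,  0.00529119],
       [ 0.5510597 , -0.17211499, -0.8165229 ],
       [-0.77662629,  0.25216908, -0.57728881]]), 't': array([-0.07785081, -0.23179787,  1.51912074])}
{'vfov': 50.89128759763341, 'cx': 257.8411772760615, 'cy': 183.26314200009517, 'R': array([[ 2.85872887e-03, -9.99995689e-01,  6.70733047e-04],
       [-9.83112631e-01, -2.93319450e-03, -1.82978010e-01],
       [ 1.82979188e-01, -1.36321611e-04, -9.83116777e-01]]), 't': array([-0.09303611,  0.54707205,  1.16871044])}
```

View pics/t0.png

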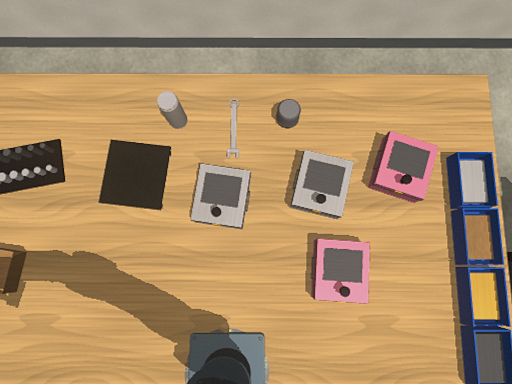

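View pics/s0.png

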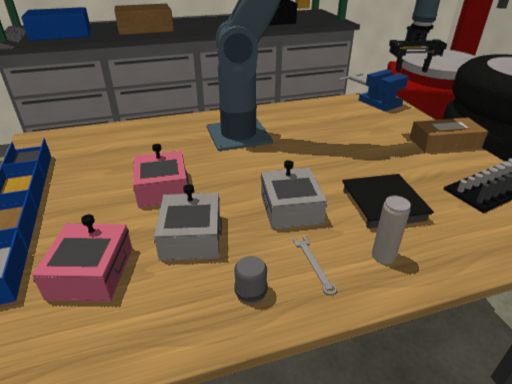

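Run:
```python
from h import *
d=np.load('pics/t0.npy');P=xyz('top',d);v,u=np.mgrid[:384,:512]
def reg(c,r,z0,z1):
    m=(abs(u-c[0])<r)&(abs(v-c[1])<r)&(P[...,2]>z0)&(P[...,2]<z1); return P[m]
for n,c,r,z0,z1 in(('a?',(221,195),40,.075,.095),('b?',(323,183),40,.075,.095),('stand',(136,174),48,.03,.05)):
    q=reg(c,r,z0,z1); print(n,len(q),np.median(q[:,2]),cv2.minAreaRect((q[:,:2]*1000).astype(np.float32)))
for n,c in(('ka',(216,211)),('kb',(320,198))):
    q=reg(c,9,.105,.14); print(n,len(q),q.mean(0),q.min(0),q.max(0))
for n,c in(('can',(170,105)),('filt',(288,112))):
    q=reg(c,25,.06,.2);print(n,q.min(0),q.max(0))
print(Ro.from_euler('xyz',observe()['eef_rot'],degrees=True).as_matrix().round(3))
```

```text
a? 2839 0.08152356632313364 ((506.30462646484375, 19.821197509765625), (150.2505645751953, 172.8243408203125), 81.76683044433594)
b? 2806 0.08215382318536014 ((544.2339477539062, -281.6064453125), (150.35963439941406, 173.2169189453125), 76.025390625)
stand 3983 0.03798121152844725 ((577.7186889648438, 287.4664306640625), (192.36903381347656, 200.4039764404297), 83.21337890625)
ka 81 [0.45258322 0.026784   0.12364297] [0.43996021 0.01448013 0.11524892] [0.46628749 0.04005545 0.13003491]
kb 82 [ 0.4906162  -0.26764447  0.123229  ] [ 0.4780111  -0.28087703  0.11266161] [ 0.5038781  -0.25536615  0.12968625]
can [0.73273248 0.13908037 0.06030261] [0.78990272 0.197274   0.17437187]
filt [ 0.73611056 -0.21681184  0.06006168] [ 0.80835217 -0.1493914   0.09097423]
[[-0.    -0.974  0.227]
 [-0.002  0.227  0.974]
 [-1.    -0.    -0.002]]
```

```bash
cat >> h.py <<'E'
def go(p,heading=None):
    """print tool-axes shift (units of 0.4 m) and turn (units of 180 deg) from measured pose; heading = tool z heading, tool down"""
    o=observe(); R=Ro.from_euler('xyz',o['eef_rot'],degrees=True).as_matrix()
    h=np.degrees(np.arctan2(R[1,2],R[0,2])) if heading is None else heading
    z=np.array([np.cos(np.radians(h)),np.sin(np.radians(h)),0]);x=np.array([0,0,-1.]);T=np.stack([x,np.cross(z,x),z],1)
    d=np.array(p)-o['tool_pos']
    print('t',o['time_s'],'tcp',o['tool_pos'].round(4),'heading',h,'w',o['width'],'F',o['contact_force'].round(1))
    print('shift now-frame',(R.T@d/.4).round(4),'target-frame',(T.T@d/.4).round(4),'turn',(Ro.from_matrix(R.T@T).as_rotvec()/np.pi).round(4))
E
python3 -m handwheel '0 0 0 -0.0272 0 0 88; 0 -.085 -.0888 0 0 0 88; 0 -.085 -.0888 0 0 0 88; 0 -.085 -.0888 0 0 0 88; 0 -.085 -.0888 0 0 0 88'
python3 -m handwheel '0 -.085 -.0888 0 0 0 88; 0 -.085 -.0888 0 0 0 88; 0 -.085 -.0888 0 0 0 88; 0 -.0473 -.0961 0 0 0 88; 0 -.0473 -.0961 0 0 0 88'
python3 -m handwheel '0 -.0473 -.0961 0 0 0 88; 0 -.0473 -.0961 0 0 0 88; 0 -.0473 -.0961 0 0 0 88; 0 -.0473 -.0961 0 0 0 88; 0 -.0473 -.0961 0 0 0 88'
python3 -m handwheel '0 -.0473 -.0961 0 0 0 88; 0 0 0 0 0 0 88'
python3 -c "
from h import *
go((.4519,.0277,.098),81.8)"
```

```text
time_s: 0.72
tool_pos: [0.2625, 0.4714, 0.2385]
eef_rot: [178.2, 90.0, -100.0]
contact_force: [1.2, -0.4, -0.0]
width: 0.0877
time_s: 1.35
tool_pos: [0.3743, 0.2698, 0.2385]
eef_rot: [152.0, 90.0, -126.2]
contact_force: [-0.1, -0.4, -0.3]
width: 0.088
time_s: 1.98
tool_pos: [0.4402, 0.0664, 0.2387]
eef_rot: [71.2, 90.0, 153.0]
contact_force: [-0.1, 0.2, -0.9]
width: 0.0879
time_s: 2.22
tool_pos: [0.4537, 0.0239, 0.2387]
eef_rot: [-166.1, 89.9, -84.7]
contact_force: [-0.0, 0.7, 0.1]
width: 0.0881
t 2.225 tcp [0.4537 0.0239 0.2387] heading 81.8 w 0.08813982355353074 F [-0.   0.7  0.1]
shift now-frame [0.3517 0.006  0.0092] target-frame [0.3517 0.0059 0.0089] turn [-0.0019 -0.0003  0.0001]
```

```bash
python3 -m handwheel '.09 .006 .009 -.0019 0 0 88; .09 0 0 0 0 0 88; .09 0 0 0 0 0 88; .08 0 0 0 0 0 88; 0 0 0 0 0 0 88'
python3 -m handwheel '0 0 0 0 0 0 10; 0 0 0 0 0 0 10; 0 0 0 0 0 0 10; 0 0 0 0 0 0 10; 0 0 0 0 0 0 10'
python3 - <<'E'
from h import *
go((.4519,.0277,.098),81.8)
# arc steps: lid angle th -> knob rel hinge in (radial x, z)
r=np.hypot(.14,.041);a0=np.arctan2(.041,-.14)
f=lambda t:np.array([r*np.cos(a0-t),r*np.sin(a0-t)])
N=15;ts=np.linspace(0,1.5,N+1)
for i in range(N):
    d=f(ts[i+1])-f(ts[i]); print(i,(-d[1]/.4).round(4),(-d[0]/.4).round(4))  # tool x=-z, tool y=-radial
E
```

```text
time_s: 2.85
tool_pos: [0.4494, 0.0317, 0.0971]
eef_rot: [103.3, 89.7, -174.5]
contact_force: [-0.1, -0.1, 0.4]
width: 0.0881
time_s: 3.48
tool_pos: [0.4516, 0.0309, 0.0989]
eef_rot: [-66.4, 90.0, 15.7]
contact_force: [0.3, 0.8, 0.7]
width: 0.0403
t 3.475 tcp [0.4516 0.0309 0.0989] heading 81.8 w 0.04033285564625665 F [0.3 0.8 0.7]
shift now-frame [ 0.0023 -0.0019 -0.0078] target-frame [ 0.0023 -0.002  -0.0078] turn [0.0018 0.     0.0001]
0 -0.0344 -0.012
1 -0.0331 -0.0154
2 -0.0314 -0.0186
3 -0.0294 -0.0216
4 -0.027 -0.0244
5 -0.0245 -0.027
6 -0.0217 -0.0293
7 -0.0186 -0.0313
8 -0.0154 -0.033
9 -0.012 -0.0344
10 -0.0085 -0.0354
11 -0.0049 -0.0361
12 -0.0013 -0.0364
13 0.0023 -0.0364
14 0.006 -0.036
```

```bash
python3 -m handwheel '0 -.002 -.007 0 0 0 10; 0 0 0 0 0 0 10; 0 0 0 0 0 0 10; 0 0 0 0 0 0 10; 0 0 0 0 0 0 10'
python3 -m handwheel '-.0344 -.012 0 0 0 0 10; 0 0 0 0 0 0 10'
```

```text
time_s: 4.1
tool_pos: [0.452, 0.0287, 0.0988]
eef_rot: [-10.4, 90.0, 71.8]
contact_force: [-0.8, 5.5, -0.3]
width: 0.0262
time_s: 4.35
tool_pos: [0.4567, 0.028, 0.1129]
eef_rot: [15.9, 90.0, 98.1]
contact_force: [-1.1, 5.6, 0.6]
width: 0.0263
```

```bash
python3 -m handwheel '-.0331 -.0154 -.002 0 0 0 10; -.0314 -.0186 0 0 0 0 10; -.0294 -.0216 0 0 0 0 10; -.027 -.0244 0 0 0 0 10; 0 0 0 0 0 0 10'
python3 -c "
from h import *
p,d=snap('scene','s1');cv2.imwrite('pics/s1c.png',cv2.resize(p[100:300,120:420,::-1],None,fx=2,fy=2));go((.45,.03,.1),81.8)"
```

```text
time_s: 4.97
tool_pos: [0.4874, 0.0235, 0.1612]
eef_rot: [60.4, 89.8, 142.6]
contact_force: [-4.0, 7.2, 3.8]
width: 0.0264
t 5.025 tcp [0.4872 0.0235 0.1609] heading 81.8 w 0.026454504903409462 F [-4.1  6.4  4.3]
shift now-frame [0.1526 0.0939 0.0032] target-frame [0.1524 0.0943 0.0028] turn [ 0.0021  0.0004 -0.0008]
```

View pics/s1c.png

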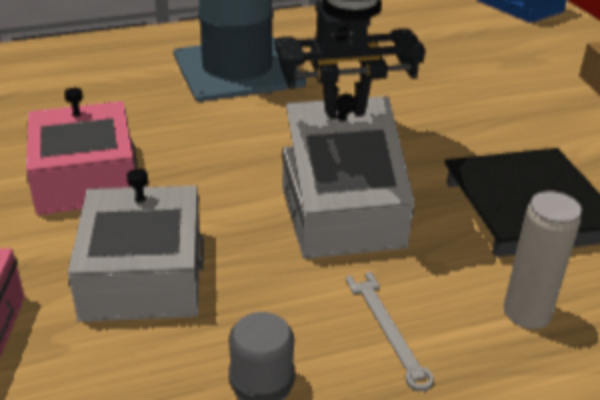

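```bash
python3 -m handwheel '-.0245 -.027 0 0 0 0 10; -.0217 -.0293 0 0 0 0 10; -.0186 -.0313 0 0 0 0 10; -.0154 -.033 0 0 0 0 10; -.012 -.0344 0 0 0 0 10'
python3 -c "
from h import *
r=np.hypot(.14,.041);a0=np.arctan2(.041,-.14);x=r*np.cos(a0-1)+.085;z=.076+r*np.sin(a0-1)-.019
go((.5063+.9898*x,.0198-.1426*x,z),81.8)"
```

```text
time_s: 5.65
tool_pos: [0.5487, 0.0145, 0.1982]
eef_rot: [71.1, 89.8, 153.2]
contact_force: [-3.5, 4.7, 5.3]
width: 0.0265
t 5.65 tcp [0.5487 0.0145 0.1982] heading 81.8 w 0.026469618194472633 F [-3.5  4.7  5.3]
shift now-frame [ 0.003  -0.0029 -0.0021] target-frame [ 0.003  -0.0029 -0.0021] turn [ 0.002   0.0003 -0.001 ]
```

```bash
python3 -m handwheel '-.0065 -.0374 0 0 0 0 10; -.0049 -.0361 0 0 0 0 10; -.0013 -.0364 0 0 0 0 10; .0023 -.0364 0 0 0 0 10; .006 -.036 0 0 0 0 10'
python3 -m handwheel '0 0 0 0 0 0 10; 0 0 0 0 0 0 88; 0 0 0 0 0 0 88; 0 0 0 0 0 0 88; 0 0 0 0 0 0 88'
python3 -m handwheel '0 0 0 0 0 0 88; 0 0 0 0 0 0 88'
python3 -c "
from h import *
p,d=snap('scene','s2');p,d=snap('top','t2');go((.55,.01,.3),81.8)
cv2.imwrite('pics/t2c.png',cv2.resize(p[120:260,80:380,::-1],None,fx=2.6,fy=2.6,interpolation=2))"
```

```text
time_s: 6.28
tool_pos: [0.622, 0.0038, 0.1995]
eef_rot: [73.3, 89.9, 155.5]
contact_force: [-2.0, 2.6, 0.5]
width: 0.0262
time_s: 6.9
tool_pos: [0.6217, 0.0035, 0.1995]
eef_rot: [-179.3, 90.0, -97.2]
contact_force: [0.4, -0.7, 1.1]
width: 0.064
time_s: 7.15
tool_pos: [0.6219, 0.0037, 0.1995]
eef_rot: [-155.2, 90.0, -73.0]
contact_force: [-0.1, -0.4, -0.8]
width: 0.0842
t 7.25 tcp [0.6219 0.0037 0.1995] heading 81.8 w 0.08803763455020092 F [0.6 1.1 0.2]
shift now-frame [-0.2513  0.1802 -0.009 ] target-frame [-0.2513  0.1801 -0.01  ] turn [ 0.0018 -0.      0.    ]
```

View pics/t2c.png

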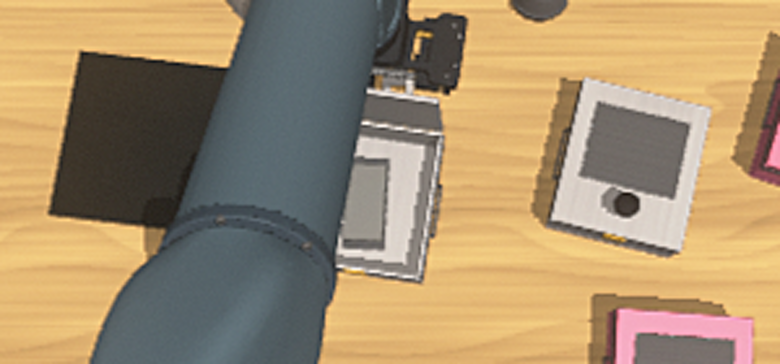

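```bash
python3 -m handwheel '-.1 0 0 0 0 0 88; -.1 0 0 0 0 0 88; 0 0 0 .032 0 0 88; 0 0 0 0 0 0 88'
python3 -c "
from h import *
P=xyz('top',np.load('pics/t2.npy'))
for u,v in ((221,200),(217,206),(226,190),(236,200)):print(P[v,u].round(4))
go((.4908,-.2683,.098),76)"
```

```text
time_s: 7.75
tool_pos: [0.6219, 0.0038, 0.2797]
eef_rot: [-79.3, 90.0, -2.9]
contact_force: [-0.5, 0.8, 0.2]
width: 0.0878
[0.5005 0.0218 0.019 ]
[0.4815 0.0334 0.0221]
[0.5317 0.0069 0.0194]
[ 0.503  -0.0235  0.0025]
t 7.75 tcp [0.6219 0.0038 0.2797] heading 76 w 0.08778786001948598 F [-0.5  0.8  0.2]
shift now-frame [ 0.4542  0.1591 -0.7382] target-frame [ 0.4543  0.1535 -0.7393] turn [0.0023 0.     0.0001]
```

```bash
python3 -m handwheel '0 .022 -.1056 .0023 0 0 88; 0 .022 -.1056 0 0 0 88; 0 .022 -.1056 0 0 0 88; 0 .022 -.1056 0 0 0 88; 0 .022 -.1056 0 0 0 88'
python3 -m handwheel '0 .022 -.1056 0 0 0 88; 0 .022 -.1056 0 0 0 88; .1 0 0 0 0 0 88; .1 0 0 0 0 0 88; 0 0 0 0 0 0 88'
python3 -c "
from h import *
go((.4908,-.2683,.098),76)"
```

```text
time_s: 8.38
tool_pos: [0.5271, -0.1917, 0.2788]
eef_rot: [97.2, 89.9, 173.3]
contact_force: [-0.1, 0.5, 0.2]
width: 0.0879
time_s: 9.0
tool_pos: [0.4884, -0.2671, 0.1967]
eef_rot: [82.5, 89.6, 158.6]
contact_force: [0.5, -0.2, -0.1]
width: 0.0879
t 9.0 tcp [ 0.4884 -0.2671  0.1967] heading 76 w 0.08786826666982286 F [ 0.5 -0.2 -0.1]
shift now-frame [ 0.2466 -0.0082 -0.0016] target-frame [ 0.2466 -0.0065 -0.0014] turn [ 0.0003  0.0003 -0.0022]
```

```bash
python3 -m handwheel '.08 0 0 0 0 0 88; .08 0 0 0 0 0 88; .086 0 0 0 0 0 88; 0 0 0 0 0 0 80; 0 0 0 0 0 0 70'
python3 -c "
from h import *
go((.4908,-.2683,.098),76)"
```

```text
time_s: 9.62
tool_pos: [0.4918, -0.269, 0.1029]
eef_rot: [-100.6, 89.9, -24.6]
contact_force: [-0.0, -1.7, -0.4]
width: 0.0721
t 9.625 tcp [ 0.4918 -0.269   0.1029] heading 76 w 0.0721129175789844 F [-0.  -1.7 -0.4]
shift now-frame [0.0124 0.0029 0.001 ] target-frame [0.0124 0.0029 0.001 ] turn [-0.0001 -0.0001  0.0007]
```

```bash
python3 -m handwheel '.0124 .0029 .001 0 0 0 10; 0 0 0 0 0 0 10; 0 0 0 0 0 0 10; 0 0 0 0 0 0 10; 0 0 0 0 0 0 10'
python3 -m handwheel '0 0 0 0 0 0 10; 0 0 0 0 0 0 10; 0 0 0 0 0 0 10'
python3 -m handwheel '-.0344 -.012 0 0 0 0 10; -.0331 -.0154 0 0 0 0 10; -.0314 -.0186 0 0 0 0 10; -.0294 -.0216 0 0 0 0 10; -.027 -.0244 0 0 0 0 10'
python3 -c "
from h import *
r=np.hypot(.14,.041);a0=np.arctan2(.041,-.14);x=r*np.cos(a0-.5)+.085;z=.076+r*np.sin(a0-.5)-.019
c,s=np.cos(np.radians(-14)),np.sin(np.radians(-14))
go((.5442+c*x,-.2816+s*x,z),76)"
```

```text
time_s: 10.25
tool_pos: [0.4899, -0.2669, 0.0962]
eef_rot: [5.3, 89.9, 81.3]
contact_force: [0.6, 3.0, 2.6]
width: 0.0263
time_s: 10.62
tool_pos: [0.4899, -0.267, 0.0962]
eef_rot: [2.4, 90.0, 78.4]
contact_force: [1.1, 5.7, 3.8]
width: 0.0258
time_s: 11.25
tool_pos: [0.5239, -0.2754, 0.1587]
eef_rot: [70.7, 89.7, 146.7]
contact_force: [-1.8, 6.1, -0.7]
width: 0.026
t 11.25 tcp [ 0.5239 -0.2754  0.1587] heading 76 w 0.025991383839700795 F [-1.8  6.1 -0.7]
shift now-frame [-0.0036 -0.0075 -0.0027] target-frame [-0.0035 -0.0075 -0.0027] turn [-0.0002  0.0005 -0.0015]
```

```bash
python3 -m handwheel '-.0245 -.028 -.002 0 0 0 10; -.0217 -.0303 0 0 0 0 10; -.0186 -.0323 0 0 0 0 10; -.0154 -.033 0 0 0 0 10; -.012 -.0344 0 0 0 0 10'
python3 -m handwheel '-.0085 -.0354 0 0 0 0 10; -.0049 -.0361 0 0 0 0 10; -.0013 -.0364 0 0 0 0 10; .0023 -.0364 0 0 0 0 10; .006 -.036 0 0 0 0 10'
python3 -m handwheel '0 0 0 0 0 0 10; 0 0 0 0 0 0 88; 0 0 0 0 0 0 88; 0 0 0 0 0 0 88; 0 0 0 0 0 0 88'
python3 -m handwheel '0 0 0 0 0 0 88; 0 0 0 0 0 0 88; -.1 0 0 0 0 0 88; -.12 0 0 0 0 0 88; -.12 0 0 0 0 0 88'
python3 -c "
from h import *
p,d=snap('scene','s3');p,d=snap('top','t3');go((.55,.01,.3),76)
cv2.imwrite('pics/t3c.png',cv2.resize(p[120:260,250:420,::-1],None,fx=4,fy=4,interpolation=2))"
```

```text
time_s: 11.88
tool_pos: [0.5867, -0.2909, 0.1963]
eef_rot: [36.4, 89.8, 112.4]
contact_force: [-0.8, 7.2, -1.8]
width: 0.0256
time_s: 12.5
tool_pos: [0.6561, -0.3081, 0.1972]
eef_rot: [58.4, 89.7, 134.4]
contact_force: [-2.1, 6.3, -4.7]
width: 0.0258
time_s: 13.12
tool_pos: [0.6563, -0.3108, 0.1981]
eef_rot: [-138.1, 90.0, -62.2]
contact_force: [-0.7, 0.8, -0.5]
width: 0.0638
time_s: 13.75
tool_pos: [0.6562, -0.3101, 0.3351]
eef_rot: [112.6, 90.0, -171.4]
contact_force: [0.1, 0.1, 0.4]
width: 0.0879
t 13.85 tcp [ 0.6585 -0.3119  0.3406] heading 76 w 0.08808448071898813 F [-0.3  0.1  0.2]
shift now-frame [0.0951 0.4595 0.715 ] target-frame [0.1014 0.4579 0.7151] turn [-0.0002 -0.0007  0.0033]
```

View pics/t3c.png

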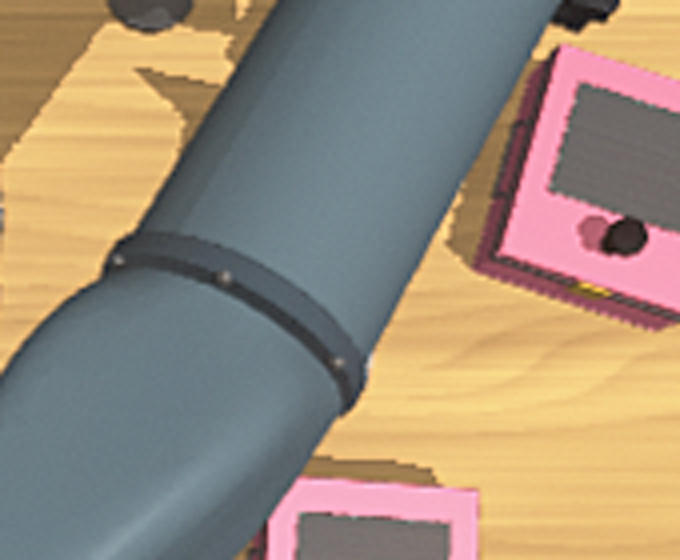

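```bash
python3 -m handwheel '0 .08 .0875 0 0 0 88; 0 .08 .0875 0 0 0 88; 0 .08 .0875 0 0 0 88; 0 .08 .0875 0 0 0 88; 0 .08 .0875 0 0 0 88'
python3 -m handwheel '0 .08 .0875 0 0 0 60; 0 .08 .0875 0 0 0 50; 0 0 0 0 0 0 40; 0 0 0 0 0 0 40'
python3 -c "
from h import *
p,d=snap('top','t4');go((.55,.01,.3),76)
cv2.imwrite('pics/t4c.png',cv2.resize(p[130:230,270:380,::-1],None,fx=6,fy=6,interpolation=2))
P=xyz('top',d);v,u=np.mgrid[:384,:512]
m=(u>280)&(u<365)&(v>130)&(v<225)&(P[...,2]>.055)&(P[...,2]<.072)
q=P[m];print(m.sum());np.save('pics/q.npy',q)
print(np.c_[u[m],v[m],(q*1000).round()][::max(1,len(q)//60)].astype(int).tolist())"
```

```text
time_s: 14.48
tool_pos: [0.5426, -0.1001, 0.3332]
eef_rot: [78.3, 90.0, 154.2]
contact_force: [0.1, -0.9, 0.1]
width: 0.0876
time_s: 14.98
tool_pos: [0.4987, -0.0188, 0.3336]
eef_rot: [-131.2, 90.0, -55.3]
contact_force: [-0.5, 0.2, 0.5]
width: 0.0506
t 15.025 tcp [ 0.4989 -0.0193  0.3336] heading 76 w 0.046428779569198504 F [-0.3  0.4  0. ]
shift now-frame [ 0.084  -0.106   0.1023] target-frame [ 0.0841 -0.1063  0.1021] turn [-0.0007 -0.0002  0.0001]
448
[[303, 151, 645, -228, 62], [307, 153, 640, -241, 59], [310, 154, 637, -250, 60], [314, 155, 634, -262, 58], [317, 156, 631, -271, 59], [326, 156, 627, -296, 71], [326, 157, 625, -297, 67], [330, 158, 623, -309, 66], [334, 159, 620, -321, 66], [338, 160, 617, -333, 65], [341, 161, 614, -343, 62], [345, 162, 610, -354, 67], [326, 163, 607, -296, 67], [350, 163, 607, -368, 67], [330, 164, 604, -309, 64], [329, 165, 601, -305, 67], [329, 166, 598, -305, 65], [328, 167, 595, -302, 64], [327, 168, 592, -300, 63], [325, 169, 589, -294, 63], [325, 170, 586, -293, 65], [324, 171, 583, -291, 61], [324, 172, 580, -290, 62], [324, 173, 576, -2
[... 388 characters left out ...]
322, 188, 530, -282, 68], [322, 189, 528, -283, 64], [321, 190, 525, -280, 63], [321, 191, 522, -280, 63], [321, 192, 518, -279, 68], [320, 193, 516, -277, 63], [320, 194, 513, -276, 66], [321, 195, 510, -279, 66], [323, 196, 507, -285, 66], [322, 197, 503, -281, 68], [322, 198, 501, -282, 66], [322, 199, 498, -282, 64], [342, 200, 496, -343, 55], [291, 203, 486, -190, 63], [297, 205, 479, -207, 71], [343, 206, 476, -342, 70], [306, 207, 473, -233, 72], [340, 208, 472, -336, 56], [309, 209, 468, -242, 67], [317, 210, 464, -265, 71], [340, 211, 463, -335, 61], [321, 212, 459, -278, 64], [324, 213, 456, -286, 66], [329, 214, 453, -302, 63], [330, 215, 450, -304, 66], [335, 216, 447, -318, 66]]
```

View pics/t4c.png

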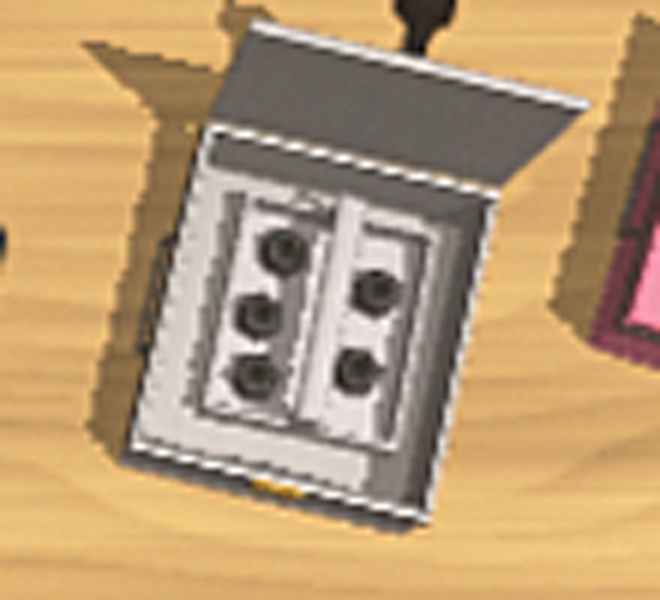

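Run:
```python
from h import *
q=np.load('pics/q.npy');c=np.array([.5442,-.2816]);t=np.radians(-14);A=np.array([[np.cos(t),np.sin(t)],[-np.sin(t),np.cos(t)]])
l=(q[:,:2]-c)@A.T
k=(abs(l[:,0])<.072)&(abs(l[:,1])<.04);q=q[k]
r=cv2.minAreaRect((q[:,:2]*1000).astype(np.float32));print(len(q),np.median(q[:,2]),r)
vx=cv2.fitLine((q[:,:2]*1000).astype(np.float32),cv2.DIST_HUBER,0,.01,.01).ravel();print(vx,np.degrees(np.arctan2(vx[1],vx[0])))
a=l[k];print(a.min(0),a.max(0))
```

```text
191 0.06459869384312653 ((551.6070556640625, -290.37548828125), (14.16970443725586, 115.99768829345703), 77.497802734375)
[ 9.7577071e-01 -2.1879569e-01  5.5125696e+02 -2.9010028e+02] -12.638308
[-0.04870929 -0.01502313] [0.06736684 0.00167951]
```

```bash
python3 -c "
from h import *
go((.5516,-.2904,.039),77.4)"
```

```text
t 15.025 tcp [ 0.4989 -0.0193  0.3336] heading 77.4 w 0.046428779569198504 F [-0.3  0.4  0. ]
shift now-frame [ 0.737  -0.293  -0.6246] target-frame [ 0.7366 -0.2765 -0.6326] turn [-0.0085 -0.0002  0.0001]
```

```bash
python3 -m handwheel '0 0 0 -.0085 0 0 44; 0 -.0461 -.1054 0 0 0 44; 0 -.0461 -.1054 0 0 0 44; 0 -.0461 -.1054 0 0 0 44; 0 -.0461 -.1054 0 0 0 44'
python3 -m handwheel '0 -.0461 -.1054 0 0 0 44; 0 -.0461 -.1054 0 0 0 44; .1 0 0 0 0 0 44; .12 0 0 0 0 0 44; .1 0 0 0 0 0 44'
python3 -m handwheel '.08 0 0 0 0 0 44; 0 0 0 0 0 0 44; 0 0 0 0 0 0 44'
python3 -c "
from h import *
go((.5516,-.2904,.039),77.4)"
```

```text
time_s: 15.65
tool_pos: [0.5342, -0.2012, 0.3336]
eef_rot: [-159.4, 90.0, -81.9]
contact_force: [0.7, -0.2, -0.2]
width: 0.0442
time_s: 16.27
tool_pos: [0.5511, -0.29, 0.2036]
eef_rot: [105.3, 89.9, -177.3]
contact_force: [0.4, 0.3, 0.5]
width: 0.0439
time_s: 16.65
tool_pos: [0.5523, -0.2902, 0.1749]
eef_rot: [-116.8, 89.9, -39.3]
contact_force: [-0.3, -0.5, 0.7]
width: 0.0438
t 16.65 tcp [ 0.5523 -0.2902  0.1749] heading 77.4 w 0.043819965761285884 F [-0.3 -0.5  0.7]
shift now-frame [ 0.3397  0.0021 -0.0007] target-frame [ 0.3397  0.0016 -0.0009] turn [ 0.0004 -0.0002  0.0005]
```

```bash
python3 -m handwheel '.08 .0016 -.001 0 0 0 44; .08 0 0 0 0 0 44; .07 0 0 0 0 0 44; .04 0 0 0 0 0 44; 0 0 0 0 0 0 44'
python3 -c "
from h import *
go((.5516,-.2904,.039),77.4)"
```

```text
time_s: 17.27
tool_pos: [0.5512, -0.2895, 0.0659]
eef_rot: [103.7, 90.0, -178.8]
contact_force: [-0.0, -0.6, 0.2]
width: 0.0441
t 17.275 tcp [ 0.5512 -0.2895  0.0659] heading 77.4 w 0.04410756574079033 F [-0.  -0.6  0.2]
shift now-frame [ 0.0673 -0.0014 -0.002 ] target-frame [ 0.0673 -0.0014 -0.002 ] turn [ 0.0005 -0.     -0.    ]
```

```bash
python3 -m handwheel '.025 -.0014 -.002 0 0 0 44; .025 0 0 0 0 0 44; .017 0 0 0 0 0 44; 0 0 0 0 0 0 44; 0 0 0 0 0 0 44'
python3 -m handwheel '0 0 0 0 0 0 5; 0 0 0 0 0 0 5; 0 0 0 0 0 0 5; 0 0 0 0 0 0 5; 0 0 0 0 0 0 5'
python3 -c "
from h import *
go((.5516,-.2904,.039),77.4)"
```

```text
time_s: 17.9
tool_pos: [0.5515, -0.2904, 0.039]
eef_rot: [-116.4, 90.0, -38.9]
contact_force: [0.5, -0.5, -0.6]
width: 0.0438
time_s: 18.52
tool_pos: [0.5515, -0.2901, 0.039]
eef_rot: [-12.6, 90.0, 64.9]
contact_force: [-0.6, 0.6, 2.1]
width: 0.0133
t 18.525 tcp [ 0.5515 -0.2901  0.039 ] heading 77.4 w 0.013295375813702453 F [-0.6  0.6  2.1]
shift now-frame [-0.     -0.0004 -0.0007] target-frame [-0.     -0.0004 -0.0007] turn [0.0005 0.0001 0.    ]
```

```bash
python3 -m handwheel '-.008 0 0 0 0 0 5; -.015 0 0 0 0 0 5; -.02 .005 0 0 0 0 5; -.025 .01 0 0 0 0 5; -.025 .01 0 0 0 0 5'
python3 -c "
from h import *
go((.532,-.286,.32),77.4);p,d=snap('top','t5');p,d=snap('scene','s5');cv2.imwrite('pics/s5c.png',cv2.resize(p[120:300,110:350,::-1],None,fx=2.5,fy=2.5))"
```

```text
time_s: 19.15
tool_pos: [0.5413, -0.2881, 0.0769]
eef_rot: [-101.8, 90.0, -24.3]
contact_force: [-0.4, 0.4, -4.5]
width: 0.0129
t 19.15 tcp [ 0.5413 -0.2881  0.0769] heading 77.4 w 0.012941623775867744 F [-0.4  0.4 -4.5]
shift now-frame [-0.6077  0.0238  0.    ] target-frame [-0.6077  0.0239 -0.    ] turn [ 0.0004 -0.      0.0001]
```

View pics/s5c.png

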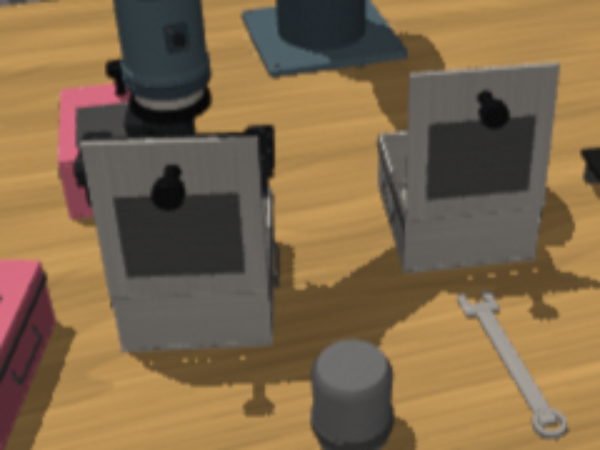

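```bash
python3 -m handwheel '-.03 .01 0 0 0 0 5; -.035 .01 0 0 0 0 5; -.04 .005 0 0 0 0 5; -.045 0 0 0 0 0 5; -.045 0 0 0 0 0 5'
python3 -m handwheel '-.045 0 0 0 0 0 5; -.045 0 0 0 0 0 5; -.045 0 0 0 0 0 5; -.045 0 0 0 0 0 5; -.045 0 0 0 0 0 5'
python3 -m handwheel '-.045 0 0 0 0 0 5; -.045 0 0 0 0 0 5; -.04 0 0 0 0 0 5; -.025 0 0 0 0 0 5; -.01 0 0 0 0 0 5'
python3 -m handwheel '0 0 0 0 0 0 5; 0 0 0 0 0 0 5'
python3 -c "
from h import *
p,d=snap('scene','s6');cv2.imwrite('pics/s6c.png',cv2.resize(p[0:250,80:400,::-1],None,fx=2.2,fy=2.2));go((.5777,.2875,.32),77.4)"
```

```text
time_s: 19.88
tool_pos: [0.5322, -0.286, 0.1557]
eef_rot: [-96.6, 90.0, -19.1]
contact_force: [0.0, -0.0, -4.7]
width: 0.0133
time_s: 20.5
tool_pos: [0.5318, -0.2859, 0.2453]
eef_rot: [106.0, 90.0, -176.5]
contact_force: [0.9, -0.7, -3.9]
width: 0.0131
time_s: 21.12
tool_pos: [0.532, -0.286, 0.3106]
eef_rot: [-96.0, 90.0, -18.5]
contact_force: [0.3, 0.3, -4.2]
width: 0.0135
time_s: 21.38
tool_pos: [0.5316, -0.2857, 0.3094]
eef_rot: [80.0, 89.9, 157.5]
contact_force: [-0.0, 0.6, -4.3]
width: 0.0133
t 21.425 tcp [ 0.5316 -0.2857  0.3094] heading 77.4 w 0.012984061660243709 F [ 0.1 -0.5 -5.5]
shift now-frame [-0.0259  0.198   1.424 ] target-frame [-0.0264  0.2002  1.4236] turn [ 0.0005  0.0001 -0.0004]
```

View pics/s6c.png

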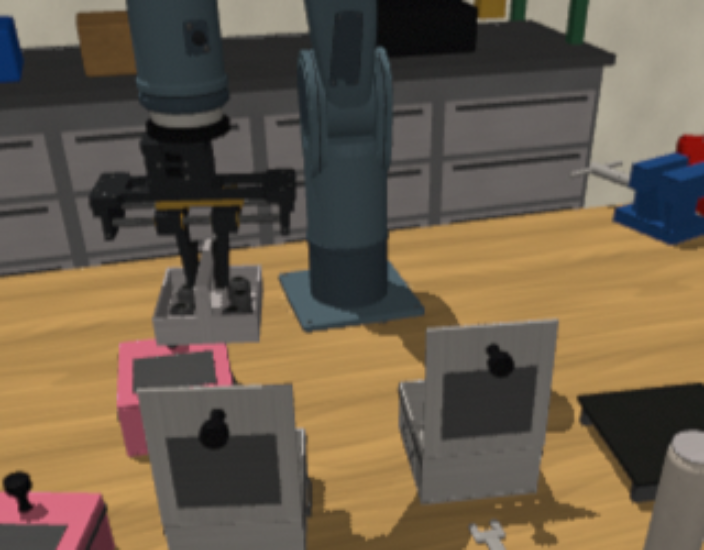

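```bash
python3 -m handwheel '-.004 .0028 .02 0 0 0 5; -.008 .0056 .04 0 0 0 5; -.008 .0077 .055 0 0 0 5; -.004 .0093 .0663 0 0 0 5; 0 .0093 .0663 0 0 0 5'
python3 -m handwheel '0 .0093 .0663 0 0 0 5; 0 .0093 .0663 0 0 0 5; 0 .0093 .0663 0 0 0 5; 0 .0093 .0663 0 0 0 5; 0 .0093 .0663 0 0 0 5'
python3 -m handwheel '0 .0093 .0663 0 0 0 5; 0 .0093 .0663 0 0 0 5; 0 .0093 .0663 0 0 0 5; 0 .0093 .0663 0 0 0 5; 0 .0093 .0663 0 0 0 5'
python3 -m handwheel '0 .0093 .0663 0 0 0 5; 0 .0093 .0663 0 0 0 5; 0 .0093 .0663 0 0 0 5; 0 .0093 .0663 0 0 0 5; 0 .0093 .0663 0 0 0 5'
python3 -m handwheel '0 .0093 .0663 0 0 0 5; 0 .0077 .055 0 0 0 5; 0 .0056 .04 0 0 0 5; 0 .0028 .02 0 0 0 5; 0 0 0 0 0 0 5'
python3 -m handwheel '0 0 0 -.005 0 0 5; 0 0 0 -.01 0 0 5; 0 0 0 -.011 0 0 5; 0 0 0 -.006 0 0 5; 0 0 0 0 0 0 5'
python3 -c "
from h import *
go((.5777,.2875,.076),83.2)"
```

```text
time_s: 22.05
tool_pos: [0.5401, -0.184, 0.3201]
eef_rot: [-41.9, 89.9, 35.6]
contact_force: [1.0, 0.0, -4.8]
width: 0.0132
time_s: 22.68
tool_pos: [0.5502, -0.0504, 0.32]
eef_rot: [-14.2, 90.0, 63.4]
contact_force: [0.6, 0.5, -4.4]
width: 0.0137
time_s: 23.3
tool_pos: [0.5604, 0.083, 0.32]
eef_rot: [5.2, 90.0, 82.7]
contact_force: [-0.3, 0.2, -4.1]
width: 0.0132
time_s: 23.92
tool_pos: [0.5707, 0.2164, 0.3199]
eef_rot: [25.0, 90.0, 102.6]
contact_force: [-0.1, -0.9, -4.2]
width: 0.0136
time_s: 24.55
tool_pos: [0.5773, 0.2873, 0.3196]
eef_rot: [175.0, 90.0, -107.5]
contact_force: [0.5, 0.8, -4.5]
width: 0.0132
time_s: 25.18
tool_pos: [0.5774, 0.2871, 0.3197]
eef_rot: [-19.6, 90.0, 63.6]
contact_force: [-0.7, -0.6, -3.9]
width: 0.0136
t 25.175 tcp [0.5774 0.2871 0.3197] heading 83.2 w 0.013625050768699359 F [-0.7 -0.6 -3.9]
shift now-frame [ 0.6093 -0.0007  0.0011] target-frame [ 0.6093 -0.0007  0.0011] turn [0.0003 0.     0.    ]
```

```bash
python3 -m handwheel '.015 0 0 0 0 0 5; .03 0 0 0 0 0 5; .045 0 0 0 0 0 5; .05 0 0 0 0 0 5; .05 0 0 0 0 0 5'
python3 -m handwheel '.05 0 0 0 0 0 5; .05 0 0 0 0 0 5; .05 0 0 0 0 0 5; .05 0 0 0 0 0 5; .05 0 0 0 0 0 5'
python3 -m handwheel '.045 0 0 0 0 0 5; .035 0 0 0 0 0 5; .025 0 0 0 0 0 5; .015 0 0 0 0 0 5; 0 0 0 0 0 0 5'
python3 -m handwheel '0 0 0 0 0 0 5; 0 0 0 0 0 0 5'
python3 -c "
from h import *
go((.5777,.2875,.075),83.2)"
```

```text
time_s: 25.8
tool_pos: [0.5768, 0.287, 0.2416]
eef_rot: [127.8, 89.9, -149.0]
contact_force: [-0.2, 0.1, -3.3]
width: 0.0133
time_s: 26.42
tool_pos: [0.5773, 0.2873, 0.1423]
eef_rot: [147.1, 90.0, -129.6]
contact_force: [-1.2, -0.1, -5.7]
width: 0.0131
time_s: 27.05
tool_pos: [0.5773, 0.2872, 0.0956]
eef_rot: [140.8, 90.0, -136.0]
contact_force: [0.2, 0.8, -4.0]
width: 0.0138
time_s: 27.3
tool_pos: [0.5777, 0.2874, 0.0962]
eef_rot: [-55.5, 89.9, 27.7]
contact_force: [0.4, -0.6, -4.6]
width: 0.0132
t 27.3 tcp [0.5777 0.2874 0.0962] heading 83.2 w 0.01324480779588509 F [ 0.4 -0.6 -4.6]
shift now-frame [0.0531 0.0001 0.0003] target-frame [0.0531 0.     0.0004] turn [0.0002 0.0002 0.0003]
```

21 mm to go; slow approach, watching the force.

```bash
python3 -m handwheel '.01 0 0 0 0 0 5; .012 0 0 0 0 0 5; .01 0 0 0 0 0 5; .007 0 0 0 0 0 5; .004 0 0 0 0 0 5'
python3 -m handwheel '.003 0 0 0 0 0 5; .002 0 0 0 0 0 5; .002 0 0 0 0 0 5; 0 0 0 0 0 0 5; 0 0 0 0 0 0 5'
```

```text
time_s: 27.92
tool_pos: [0.5772, 0.2872, 0.0782]
eef_rot: [127.7, 90.0, -149.1]
contact_force: [0.0, -0.6, -4.8]
width: 0.0137
time_s: 28.55
tool_pos: [0.5773, 0.2873, 0.0757]
eef_rot: [-69.7, 90.0, 13.5]
contact_force: [0.6, 0.2, -4.4]
width: 0.0134
```

```bash
python3 -m handwheel '.002 0 0 0 0 0 5; .002 0 0 0 0 0 5; 0 0 0 0 0 0 5'
python3 -m handwheel '.002 0 0 0 0 0 5; 0 0 0 0 0 0 5; 0 0 0 0 0 0 5'
```

```text
time_s: 28.92
tool_pos: [0.5775, 0.2872, 0.075]
eef_rot: [-16.5, 90.0, 66.8]
contact_force: [-2.9, -1.9, 5.7]
width: 0.0132
time_s: 29.3
tool_pos: [0.5775, 0.2873, 0.075]
eef_rot: [-2.1, 90.0, 81.1]
contact_force: [-5.6, -2.7, 12.4]
width: 0.0137
```

```bash
python3 -m handwheel '-.0025 0 0 0 0 0 5; 0 0 0 0 0 0 20; 0 0 0 0 0 0 40; 0 0 0 0 0 0 44; 0 0 0 0 0 0 44'
python3 -m handwheel '-.02 0 0 0 0 0 44; -.05 0 0 0 0 0 44; -.08 0 0 0 0 0 44; -.1 0 0 0 0 0 44; -.1 0 0 0 0 0 44'
python3 -m handwheel '-.1 0 0 0 0 0 44; 0 .08 -.1 0 0 0 44; 0 .08 -.1 0 0 0 44; 0 .08 -.1 0 0 0 44; 0 .08 -.1 0 0 0 44'
python3 -m handwheel '0 .04 -.1 0 0 0 44; 0 0 -.1 0 0 0 44; 0 0 0 0 0 0 44; 0 0 0 0 0 0 44'
python3 - <<'E'
from h import *
go((.5,0,.3))
p,d=snap('top','t9');s,_=snap('scene','s9')
cv2.imwrite('pics/f.png',np.hstack([cv2.resize(p[120:230,70:190,::-1],(400,367)),cv2.resize(s[140:290,300:464,::-1],(400,367))]))
P=xyz('top',d);v,u=np.mgrid[:384,:512];st=np.array([.5777,.2875])
D=P[...,:2]-st
k=(abs(D)<.07).all(-1)
for z0,z1 in((.095,.107),(.062,.11)):
    q=P[k&(P[...,2]>z0)&(P[...,2]<z1)];print(len(q),np.median(q[:,2]),cv2.minAreaRect((q[:,:2]*1000).astype(np.float32)))
E
```

```text
time_s: 29.92
tool_pos: [0.5774, 0.2873, 0.0742]
eef_rot: [-69.5, 90.0, 13.7]
contact_force: [0.2, -0.2, -0.4]
width: 0.0435
time_s: 30.55
tool_pos: [0.5776, 0.2873, 0.2173]
eef_rot: [-52.8, 89.9, 30.5]
contact_force: [0.7, 1.2, 0.0]
width: 0.0441
time_s: 31.18
tool_pos: [0.4306, 0.1422, 0.2557]
eef_rot: [-50.2, 89.9, 33.0]
contact_force: [0.9, 0.2, -0.3]
width: 0.0437
time_s: 31.68
tool_pos: [0.4066, 0.0665, 0.2552]
eef_rot: [-49.3, 89.9, 34.0]
contact_force: [0.6, 0.9, -0.5]
width: 0.0439
t 31.675 tcp [0.4066 0.0665 0.2552] heading 83.24664715990816 w 0.0438962790099449 F [ 0.6  0.9 -0.5]
shift now-frame [-0.1118 -0.2515 -0.1374] target-frame [-0.112  -0.2513 -0.1376] turn [-0.      0.0004  0.0005]
191 0.09940287847095793 ((577.6768798828125, 284.7412109375), (15.557086944580078, 115.18293762207031), 83.25955200195312)
491 0.07050903644816091 ((578.2384033203125, 285.60400390625), (102.38859558105469, 116.91625213623047), 83.66353607177734)
```

View pics/f.png

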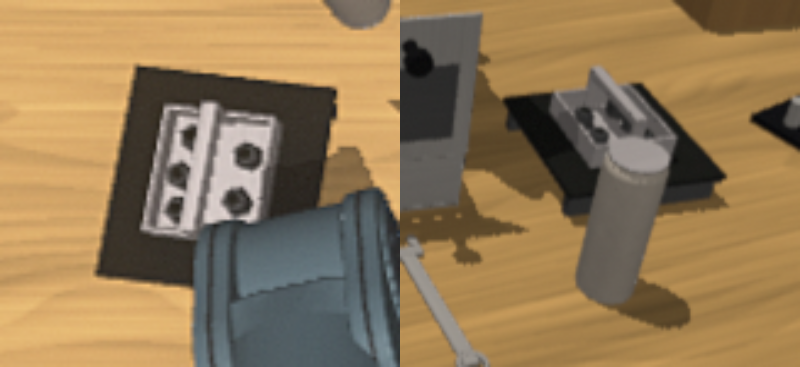

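The carrier sits centred on the stand (left half, about (210,170)). All five nuts are inside, it is within about 2 mm of the middle, and it is clear of the robot.

```bash
python3 -c "
from cell import *
print(close_job())"
```

```text
the job is handed in; nothing more can be done
None
```

The carrier is on the middle of the stand with all five nuts still in it, and the job is handed in at about 32 s of the 72 s limit.

- **Tins:** I opened the left grey tin first. It held only the brake pad (a flat plate about 19 mm high). The right grey tin held the carrier. I left both lids standing open at about 1.5 rad and did not touch the pink look-alikes.
- **Carry:** I gripped the bar at its centre and lifted it with a steady load of about 4.5 N. I carried it level over the upright lid and set it down slowly. The contact force peaked at about 12 N at set-down, and I eased off before releasing.
- **Last checks:** Depth readings put the carrier centre about 2–3 mm from the stand centre. The bar top measured about 99 mm over the bench, against about 102 mm expected. My height readings ran about 2 mm low throughout, so this agrees with the carrier sitting flat. The gripper was well clear.
- **Bystanders:** I moved nothing near the spray can, filter or wrench. The spray can and part of the wrench show in the last picture, but I did not measure their positions again.

No check failed.

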